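# Cover away, then rock the blender's drive coupling free

### The job

Take the red cover cap off the blender's motor base and put it away, standing upright, in the storage slot with the red label. Then grip the black drive coupling that fits tightly in the base and work it loose by rocking it side to side, leaning it clearly towards the yellow dot first and then clearly away from it while it is still in its socket. When it comes free, lift it out and finish still holding it in the gripper, roughly upright and just clear above its socket; leave the jar, bowl, spoon and screwdriver where they are.

Things in the scene. Friction and masses are not known exactly. Their poses are not given: they have to be found in the camera images.
- base: White blender motor base, a fixed box 180 x 180 mm, 130 mm high, with a flat top (the deck). Origin: centre of its underside on the counter; z up; -x is the face with the red button, +y the side of the yellow dot.
- socket (a point): Centre of the mouth of the socket in the middle of the deck, level with the deck (130 mm above the counter); axes as the base. Socket: 27 mm along x, 48 mm along y, 18 mm deep. Two steel spring catches in it (rods along x, 9 mm above its floor) stick in from +y and -y to 17.5 mm from the centre; each can be pushed back 5 mm.
- yellow_dot (a point): Centre of the yellow dot, 18 mm across, flat on the deck 52 mm from the socket's centre, towards the base's +y.
- coupling: Black plastic drive coupling, about 90 g, in the socket, hidden under the cap at first. Origin: centre of its underside, at the start on the socket's floor; z up along it, y towards the yellow dot. Stem: lowest 18 mm, 24 mm (x) by 34 mm (y); along each y side, 5 mm above the underside, a ridge sticks out 2 mm, held down by a spring catch. It rocks about its x axis.
- hub (a point): Centre of the flat top of the coupling's square hub: 28 x 28 mm, 50 mm high, all of it above the deck at the start; this point is 68 mm above the coupling's underside. Grip it on two opposite sides. While rocking, lean it at least 0.12 rad each way before its underside is 12 mm above the socket's floor.
- ridge_dot (a point): Middle of the ridge on the coupling's dot side (17 mm from its axis). How it frees: lean the top about 0.2 rad towards the dot, pivoting on this side's foot: the other ridge rises 7 mm and clicks over its catch (about 15 N there). Then lean it back and past upright, pivoting on that raised side: this ridge clicks over too. Then nothing holds it. Pulled straight up, both catches hold at once.
- cap: Red plastic cover cap, upside-down cup 62 mm in diameter and 60 mm high, loosely standing on the deck over the coupling; on its top a grip fin 42 mm along x, 14 mm thick along y, 34 mm high (60 to 94 mm above the rim). About 70 g. Origin: centre of its lower rim; z up.
- slot_red: Storage slot with the red label: fixed open-topped square tray 84 x 84 mm, 22 mm high, walls 4 mm, inner floor 5 mm above the counter (inside 76 x 76 mm), a red plate on its -x face and a red floor. Origin: centre of its underside on the counter. The cap stands in it, rim down.
- slot_blue: The same tray with a blue label, not for the cap.
- slot_green: The same tray with a green label, not for the cap.
- jar: Glass blender jar with a handle at +y, up to 130 mm across and 190 mm high, origin at the centre of its underside. Leave it alone.
- bowl: Stainless steel bowl, 170 mm across, 60 mm high, origin at the centre of its underside. Leave it alone.
- spoon: Wooden spoon lying on the counter, 240 mm long along its x. Leave it alone.
- screwdriver: Grey screwdriver lying on the counter, about 200 mm long along its x. Leave it alone.
Not all that is in view belongs to the job. Of the things that look like the cap, the largest one is meant.

How it is judged:
On the way, in this order (a step that is already met when the one before it is completed fails the run):
1. the red cap stands released in the red-labelled slot (horizontal distance between cap and slot_red below 0.018 m and z of cap in the frame of slot_red below 0.01 m and angle between cap's own z axis and vertical below 0.15 rad and contact force between the fingers and cap below 0.05 N), for 0.2 s.
2. the coupling, still in its socket, leans towards the yellow dot (0.08 rad or more) (angle between coupling's own y axis and vertical above 1.651 rad and z of coupling in the frame of socket below -0.003 m and horizontal distance between coupling and socket below 0.015 m), for 0.05 s.
3. the coupling, still in its socket, leans away from the yellow dot (0.08 rad or more) (angle between coupling's own y axis and vertical below 1.491 rad and z of coupling in the frame of socket below -0.003 m and horizontal distance between coupling and socket below 0.015 m), for 0.05 s.
At the end, for the whole second after the job is handed in: The coupling is held still in the gripper, its underside 4 to 80 mm above the deck, within 50 mm of the socket's centre line, within 0.35 rad of upright and touching no part of the base; the red cap stands upright in the red-labelled slot, within 18 mm of its centre, untouched (z of coupling in the frame of socket between 0.004 and 0.08 m and horizontal distance between coupling and socket below 0.05 m and angle between coupling's own z axis and vertical below 0.35 rad and linear speed of coupling below 0.03 m/s and contact force between the fingers and coupling above 2 N and contact force between coupling and base below 0.05 N and horizontal distance between cap and slot_red below 0.018 m and z of cap in the frame of slot_red below 0.01 m and angle between cap's own z axis and vertical below 0.15 rad and contact force between the arm and cap below 0.05 N); the arm keeps its last pose, push and grip.
It fails at once if the jar is moved (30 mm) (distance of jar from where it was at the start of the episode above 0.03 m).
It fails at once if the bowl is moved (30 mm) (distance of bowl from where it was at the start of the episode above 0.03 m).
It fails at once if the spoon is moved (30 mm) (distance of spoon from where it was at the start of the episode above 0.03 m).
It fails at once if the screwdriver is moved (30 mm) (distance of screwdriver from where it was at the start of the episode above 0.03 m).
It also fails if it takes over 51 s, if anything falls off the work surface, if the arm or the gripper's body presses on something with over 40 N, if the wrist force passes 120 N, or if a joint passes its speed limit or range.

### The arm

A 6-joint arm with a two-finger parallel gripper is mounted at the origin on the work surface. World frame = base frame: x ahead of the robot, y to its left, z up, the work surface at z = 0. Lengths are in m, angles in rad, forces in N, time in s.
With the tool pointing down it reaches from about 0.35 to 0.85 m from the base axis. Payload 8.1 kg.
Tool frame: the origin (TCP) lies on the centre line of the jaws, within the pads' length; the fingertips stand 8 mm ahead of it and the grasp point (between the pads) lies 11 mm behind it; z points along the fingers, y is the line along which they close (so a half turn about z gives the same grasp; the last joint's range is limited). The gripper opens to 85 mm and grips with 20 to 120 N. Pads are 22 mm wide; open, the fingers measure 114 mm over their backs; the gripper's body (76 mm by 85 mm) begins 54 mm behind the grasp point. The pads swing forward as they close: fully open they stand 13 mm farther back than shut.
Start: joints at [-1.376, 0.13, 1.488, -0, 1.523, -0.085], TCP at [0.166, -0.577, 0.239] pointing down, gripper open.
Joint ranges: [-2.96, 2.96], [-0.89, 2.26], [0.02, 2.5], [-1.34, 4.48], [0, 2.73], [-2.66, 2.66]. Speed limits (rad/s): [2.39, 2.39, 2.79, 3.14, 3.14, 3.14].

### API

Orientations are given as a unit quaternion [x, y, z, w].
In Python, from cell import r gives the robot as it stands.
- The arm moves only by the tool carry_out, never from a script. Its argument "deltas" is a list of rows, each an object of numbers: "x", "y", "z": the shift along the tool's x, y, z in m; "ax", "ay", "az": the turn, a rotation vector about the tool's x, y, z in rad. In form: [{"x": .., "y": .., "z": .., "ax": .., "ay": .., "az": ..}, ...]. A call has 1 to 5 rows; each row shifts and turns the commanded pose from where the row before left it, along the tool's axes as they then stand; what a row does not reach is not made up. A row lasts 1/10 s, in which the tool goes at most 50 mm and 8.59 degrees, less where a joint would pass 70% of its speed; a pose out of reach is approached as far as the arm can. A call is refused whole if a number of a shift passes 0.05 or a number of a turn 0.15, either way. A call with a gripper value outside its range is refused whole. "grip" is the opening, from 0 (shut) to 1 (fully open), set as the call begins (left out, the last holds). The fingers move at their own pace and stop on an object; "squeeze" is the grip in N (left out, the last holds). Time passes only in rows, so rows that do not move let the fingers close. It gives the time, the measured TCP pose, the force, the opening and the grip force at its end, in the units of the state.
- r.get_state(): the state, without advancing time (a new reading comes with each control period).
- r.capture(name): name is "scene" or "top" or "wrist"; returns (picture, depth): 384x512x3 uint8, red, green, blue; 384x512 float32, m along the optical axis (not along the pixel's ray), 0 where there is no reading.
- r.camera_params(name): a dict with "fx", "fy", "cx", "cy" (pixels), "R" (3x3) and "t" (3): a world point X has camera coordinates R X + t. Camera axes: x right, y down, z forward; pixel columns grow to the right and rows downward; lengths in m; the calibration is good to about 2 mm. A picture is of the moment at which its call begins: read the wrist's pose just before it. camera_params takes no time and is no camera call; for the wrist camera it gives the pose at the moment of the call.
- r.job_done(): hands the job in; it is judged then, once.
Trained networks look in the newest picture that a camera, given by its name, has taken for a name from the list of things; names that differ only in an ending like _2 or _b are one class to them, and where a whole thing is asked for, a point or a joint stands for the part that bears it (a point fixed in the world has none). Each returns a list of dicts, best first, with "score" (0 to 1); they miss things now and then, are a little off and sometimes report something else, mostly with a low value. They report only what shows in the picture. A call takes as long as a camera call. They do not tell look-alikes from the thing itself.
- r.search_frame(camera, target): "extent" ([centre column, centre row, width, height] in pixels, round what is visible of it).
- r.spot_point(camera, target): "centre" ([column, row] in pixels: a listed point, or the origin of a listed thing).
The state is a dict: "time": time; "q": joint angles; "qvel": joint speeds; "joint_efforts": joint torques, N m; "position": TCP position; "tool_rot": TCP orientation; "ft_force": force on the tool from outside, world axes, zero at the start; "wrist_torque": the same for the moment, N m; "grip_width": finger opening in m; "grasp_force": force on a finger pad.
Only numpy, scipy, OpenCV 4.12 (cv2) and the standard library are available. Lean on these libraries where they do the work, as an engineer would, in place of code of your own. Each camera call takes 0.05 s, during which the arm holds its last target. There are 200 camera calls.

## Working session

There is one attempt and no reset: what is moved stays moved. The work goes in short steps, Python scripts to look and compute and a tool call to move; the robot and the scene stay as the last step left them, time stands still between calls to the robot, and variables do not carry over. Pictures are saved under pics/ and viewed, at most 10 in all, crops included, and the job is handed in when it is done.

Besides the shell and the picture viewer there is one more tool, called after "Call:" as a command line: name --argument value ..., lists and objects as JSON in quotes. carry_out: Moves the arm, as the interface text tells. Its arguments: {"type":"object","properties":{"deltas":{"type":"array"},"grip":{"type":"number"},"squeeze":{"type":"number"}},"required":["deltas"]}

```bash
mkdir -p pics; ls; cat > h.py <<'E'
import numpy as np, cv2
from cell import r
from scipy.spatial.transform import Rotation as Ro
def world(cam,u,v,d):
    p=r.camera_params(cam);R=np.array(p["R"]);t=np.array(p["t"])
    c=np.array([(u-p["cx"])/p["fx"]*d,(v-p["cy"])/p["fy"]*d,d]);return R.T@(c-t)
def onplane(cam,u,v,z):
    p=r.camera_params(cam);R=np.array(p["R"]);t=np.array(p["t"])
    o=-R.T@t;k=R.T@np.array([(u-p["cx"])/p["fx"],(v-p["cy"])/p["fy"],1]);return o+k*(z-o[2])/k[2]
def cloud(cam,depth):
    p=r.camera_params(cam);R=np.array(p["R"]);t=np.array(p["t"])
    v,u=np.mgrid[:384,:512];c=np.stack([(u-p["cx"])/p["fx"]*depth,(v-p["cy"])/p["fy"]*depth,depth],-1)
    return (c-t)@R
E
python3 - <<'E'
from h import *
np.set_printoptions(precision=4,suppress=True)
for c in("scene","top"):
    im,d=r.capture(c);np.savez(f"{c}0.npz",im=im,d=d)
    cv2.imwrite(f"pics/{c}0.png",im[...,::-1])
    for n in("cap","slot_red","base","yellow_dot","jar","bowl","spoon","screwdriver","slot_blue","slot_green"):
        a=r.spot_point(c,n);print(c,n,[(np.round(x["centre"]),round(x["score"],2),onplane(c,*x["centre"],.13 if n in("cap","yellow_dot") else 0).round(3)) for x in a[:4]])
print(r.get_state())
E
```

```text
pics
scene cap [(array([306., 218.]), 0.67, array([0.501, 0.19 , 0.13 ])), (array([253., 210.]), 0.57, array([0.574, 0.082, 0.13 ])), (array([304., 268.]), 0.57, array([0.611, 0.275, 0.13 ])), (array([266., 225.]), 0.45, array([0.585, 0.134, 0.13 ]))]
scene slot_red [(array([157., 195.]), 0.69, array([ 0.656, -0.218,  0.   ]))]
scene base [(array([252., 239.]), 0.58, array([0.573, 0.081, 0.   ]))]
scene yellow_dot [(array([267., 224.]), 0.97, array([0.582, 0.135, 0.13 ]))]
scene jar [(array([355., 331.]), 0.87, array([0.588, 0.431, 0.   ]))]
scene bowl []
scene spoon [(array([167., 262.]), 0.56, array([ 0.778, -0.024,  0.   ]))]
scene screwdriver [(array([254., 210.]), 0.72, array([0.5  , 0.017, 0.   ])), (array([205., 123.]), 0.51, array([ 0.354, -0.344,  0.   ]))]
scene slot_blue [(array([194., 186.]), 0.68, array([ 0.559, -0.168,  0.   ]))]
scene slot_green [(array([212., 163.]), 0.9, array([ 0.459, -0.199,  0.   ]))]
top cap [(array([238., 183.]), 0.84, array([0.587, 0.081, 0.13 ])), (array([188., 200.]), 0.7, array([0.536, 0.229, 0.13 ])), (array([218., 240.]), 0.6, array([0.42 
[... 724 characters left out ...]
., 198.]), 0.23, array([ 0.559, -0.158,  0.   ]))]
top slot_blue [(array([315., 201.]), 0.67, array([ 0.55 , -0.169,  0.   ]))]
top slot_green [(array([327., 227.]), 0.63, array([ 0.465, -0.206,  0.   ]))]
{'time': 1.1, 'q': array([-1.3764,  0.1303,  1.4882,  0.    ,  1.523 , -0.0854]), 'qvel': array([ 0.0005, -0.0004,  0.0001,  0.0015,  0.0003,  0.0004]), 'joint_efforts': array([  0.0008, -56.9325, -50.087 ,  -0.0003,   0.0009,  -0.0001]), 'position': array([ 0.1657, -0.5767,  0.2393]), 'tool_rot': array([0.9902, 0.1394, 0.    , 0.    ]), 'ft_force': array([-0.0898, -0.3518, -0.2341]), 'wrist_torque': array([-0.0305,  0.0049,  0.0087]), 'grasp_force': 0.0, 'grip_width': 0.08499758352133735}
```

View pics/scene0.png

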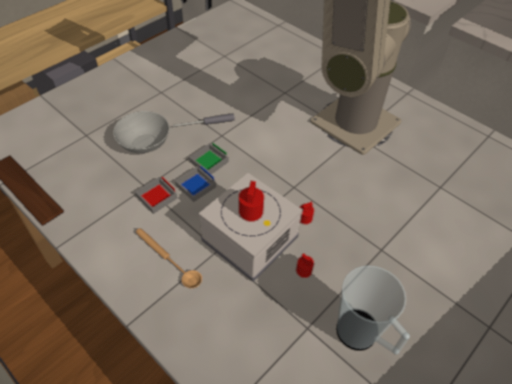

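View pics/top0.png

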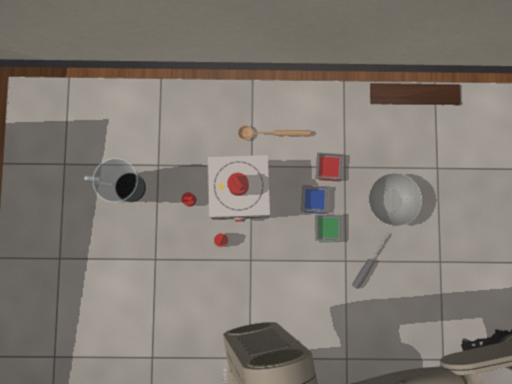

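The scene picture shows three red cap-like things: a big one on the deck at (252,202), and small ones at (307,213) and (305,266). In the top view they are at (238,183), (221,240) and (188,200). The largest, on the base, is the cap. The red tray is at top (331,166), with the wooden spoon at (275,132) and the bowl at (396,200).

```bash
python3 - <<'E'
from h import *
np.set_printoptions(precision=4,suppress=True)
for c in("top","scene"):
    f=np.load(f"{c}0.npz");im=f["im"];P=cloud(c,f["d"]).astype(np.float32)
    def rect(m):
        q=P[m][:,:2].astype(np.float32); b=cv2.minAreaRect(q*1000); return b
    near=np.hypot(P[...,0]-.58,P[...,1]-.075)<.16
    deck=near&(abs(P[...,2]-.13)<.008);print(c,"deck",deck.sum(),rect(deck),np.median(P[deck][:,2]))
    hsv=cv2.cvtColor(im,cv2.COLOR_RGB2HSV);red=((hsv[...,0]<8)|(hsv[...,0]>172))&(hsv[...,1]>150)&(hsv[...,2]>60)
    for lo,hi in((.135,.18),(.18,.195),(.2,.24)):
        m=near&red&(P[...,2]>lo)&(P[...,2]<hi)
        if m.sum()>4: print("cap z",lo,m.sum(),rect(m),P[m].max(0))
    s=(np.hypot(P[...,0]-.667,P[...,1]+.219)<.06)
    m=s&red&(P[...,2]<.05)&(P[...,2]>-.01);print("slot floor red",m.sum(),rect(m),np.median(P[m][:,2]))
    m=s&(P[...,2]>.012)&(P[...,2]<.04);print("slot walls",m.sum(),rect(m))
    y=near&(abs(hsv[...,0].astype(int)-27)<8)&(hsv[...,1]>130);print("dot",y.sum(),P[y].mean(0))
a=cv2.resize(np.load("scene0.npz")["im"][165:285,190:330,::-1],None,fx=5,fy=5,interpolation=2);cv2.imwrite("pics/crop0.png",a)
E
```

```text
top deck 3177 ((581.48291015625, 78.52288055419922), (181.14059448242188, 180.17715454101562), 2.4493319988250732) 0.12899603
cap z 0.18 143 ((579.5512084960938, 84.28351593017578), (56.096153259277344, 44.661964416503906), 4.430264472961426) [0.6074 0.1068 0.1947]
cap z 0.2 71 ((581.2190551757812, 79.64752960205078), (40.9575080871582, 13.190192222595215), 31.790124893188477) [0.5992 0.0944 0.2303]
slot floor red 284 ((662.7152099609375, -214.96974182128906), (53.46468734741211, 59.503238677978516), 85.83020782470703) 0.004673579
slot walls 183 ((660.6697387695312, -212.54519653320312), (84.7717056274414, 89.63287353515625), 86.61937713623047)
dot 15 [0.5793 0.1313 0.1306]
scene deck 3715 ((581.6442260742188, 79.26756286621094), (184.9750518798828, 183.338623046875), 2.1452677249908447) 0.13079065
cap z 0.135 251 ((596.8705444335938, 95.66876220703125), (21.741436004638672, 55.77248764038086), 47.53980255126953) [0.6135 0.1125 0.1799]
cap z 0.18 348 ((584.9613037109375, 83.44807434082031), (55.51314926147461, 56.809104919433594), 42.87453842163086) [0.6133 0.1113 0.195 ]
cap z 0.2 119 ((583.48681640625, 82.12260437011719), (41.8829231262207, 13.930541038513184), 29.966272354125977) [0.6034 0.0965 0.2279]
slot floor red 329 ((655.6964721679688, -214.9818878173828), (58.2654914855957, 76.29781341552734), 82.03681182861328) 0.006716315
slot walls 340 ((660.5042114257812, -212.2294921875), (90.53115844726562, 89.52265930175781), 86.5071029663086)
dot 29 [0.579  0.1316 0.1316]
```

View pics/crop0.png

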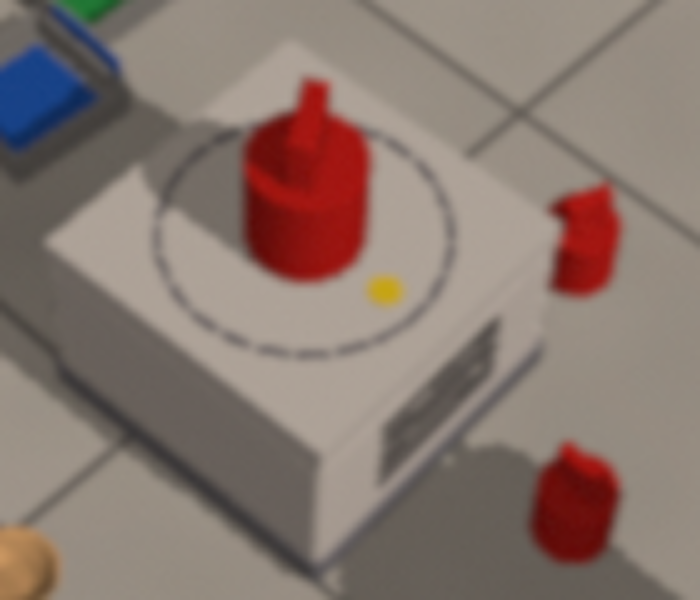

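The crop confirms the choice: the big cap is on the deck, its fin at about crop (310,110), and the two small look-alikes are lower, at (585,240) and (575,510). Base centre is (0.5815, 0.079) with yaw ≈2.4°. The fin is at (0.582, 0.081) with yaw ≈31°. The red slot is at (0.6606, -0.2125).

Call:
carry_out --deltas '[{"x": 0.036, "y": -0.032, "z": -0.01}, {"x": 0.036, "y": -0.032, "z": -0.01}, {"x": 0.036, "y": -0.032, "z": -0.01}, {"x": 0.036, "y": -0.032, "z": -0.01}, {"x": 0.036, "y": -0.032, "z": -0.01}]' --grip 1

```text
schema error: expected keys x, y, z, ax, ay, az
```

Call:
carry_out --deltas '[{"x": 0.036, "y": -0.032, "z": -0.008}, {"x": 0.036, "y": -0.032, "z": -0.008}, {"x": 0.036, "y": -0.032, "z": -0.008}, {"x": 0.036, "y": -0.032, "z": -0.008}, {"x": 0.036, "y": -0.032, "z": -0.008}]'

```text
schema error: expected keys x, y, z, ax, ay, az
```

Call:
carry_out --deltas '[{"x": 0.036, "y": -0.032, "z": -0.004}, {"x": 0.036, "y": -0.032}, {"x": 0.036, "y": -0.032}, {"x": 0.03, "y": -0.028}, {"x": 0.02, "y": -0.018}]'

```text
schema error: expected keys x, y, z, ax, ay, az
```

Call:
carry_out --deltas '[{"az": -0.13}, {"az": -0.13}, {}]'

```text
schema error: expected keys x, y, z, ax, ay, az
```

Call:
carry_out --deltas '[{"x": 0.036, "y": -0.032, "z": -0.01, "ax": 0, "ay": 0, "az": 0}, {"x": 0.036, "y": -0.032, "z": -0.01, "ax": 0, "ay": 0, "az": 0}, {"x": 0.036, "y": -0.032, "z": -0.01, "ax": 0, "ay": 0, "az": 0}, {"x": 0.036, "y": -0.032, "z": -0.01, "ax": 0, "ay": 0, "az": 0}, {"x": 0.036, "y": -0.032, "z": -0.01, "ax": 0, "ay": 0, "az": 0}]' --grip 1

```text
time: 1.6
position: [0.2952, -0.3715, 0.2898]
tool_rot: [0.99, 0.139, 0.0, 0.0]
ft_force: [1.1, -0.5, 1.2]
grip_width: 0.0853
grasp_force: 0.0
```

Call:
carry_out --deltas '[{"x": 0.036, "y": -0.032, "z": -0.008, "ax": 0, "ay": 0, "az": 0}, {"x": 0.036, "y": -0.032, "z": -0.008, "ax": 0, "ay": 0, "az": 0}, {"x": 0.036, "y": -0.032, "z": -0.008, "ax": 0, "ay": 0, "az": 0}, {"x": 0.036, "y": -0.032, "z": -0.008, "ax": 0, "ay": 0, "az": 0}, {"x": 0.036, "y": -0.032, "z": -0.008, "ax": 0, "ay": 0, "az": 0}]'

```text
time: 2.1
position: [0.424, -0.1679, 0.33]
tool_rot: [0.99, 0.139, 0.0, 0.0]
ft_force: [1.4, 0.8, 0.2]
grip_width: 0.0852
grasp_force: 0.0
```

Call:
carry_out --deltas '[{"x": 0.036, "y": -0.032, "z": -0.004, "ax": 0, "ay": 0, "az": 0}, {"x": 0.036, "y": -0.032, "z": 0, "ax": 0, "ay": 0, "az": 0}, {"x": 0.036, "y": -0.032, "z": 0, "ax": 0, "ay": 0, "az": 0}, {"x": 0.03, "y": -0.028, "z": 0, "ax": 0, "ay": 0, "az": 0}, {"x": 0.02, "y": -0.018, "z": 0, "ax": 0, "ay": 0, "az": 0}]'

```text
time: 2.6
position: [0.5369, 0.0133, 0.3332]
tool_rot: [0.99, 0.141, 0.0, -0.0]
ft_force: [0.2, -0.1, 0.2]
grip_width: 0.0856
grasp_force: 0.0
```

Call:
carry_out --deltas '[{"x": 0, "y": 0, "z": 0, "ax": 0, "ay": 0, "az": -0.13}, {"x": 0, "y": 0, "z": 0, "ax": 0, "ay": 0, "az": -0.13}, {"x": 0, "y": 0, "z": 0, "ax": 0, "ay": 0, "az": 0}]'

```text
time: 2.9
position: [0.5361, 0.0108, 0.3332]
tool_rot: [0.963, 0.268, -0.0, -0.0]
ft_force: [-0.0, -0.6, 0.8]
grip_width: 0.0852
grasp_force: 0.0
```

```bash
python3 - <<'E'
from h import *
np.set_printoptions(precision=4,suppress=True)
s=r.get_state();print(s["time"],s["position"],Ro.from_quat(s["tool_rot"]).as_matrix(),s["q"])
im,d=r.capture("wrist");np.savez("wrist0.npz",im=im,d=d,pos=s["position"],rot=s["tool_rot"]);cv2.imwrite("pics/w0.png",im[...,::-1])
P=cloud("wrist",d).astype(np.float32)
hsv=cv2.cvtColor(im,cv2.COLOR_RGB2HSV);red=((hsv[...,0]<8)|(hsv[...,0]>172))&(hsv[...,1]>130)&(hsv[...,2]>40)
for lo,hi in((.185,.196),(.2,.24),(.219,.24)):
    m=red&(P[...,2]>lo)&(P[...,2]<hi)&(d>0)
    if m.sum()>4: print(lo,m.sum(),cv2.minAreaRect(P[m][:,:2]*1000),np.median(P[m],0))
m=(d>0)&(abs(P[...,2]-.13)<.006);print("deck",m.sum(),cv2.minAreaRect(P[m][:,:2]*1000))
y=(abs(hsv[...,0].astype(int)-27)<8)&(hsv[...,1]>130)&(abs(P[...,2]-.13)<.02);print("dot",y.sum(),P[y].mean(0))
E
```

```text
2.9 [0.5361 0.0108 0.3332] [[ 0.8564  0.5164 -0.0002]
 [ 0.5164 -0.8564 -0.    ]
 [-0.0002 -0.0001 -1.    ]] [-0.0755 -0.0624  1.5161 -0.      1.6881  0.9526]
0.185 2249 ((584.5555419921875, 77.20283508300781), (60.02512741088867, 59.90193557739258), 74.75994873046875) [0.586  0.0733 0.1911]
0.2 955 ((584.1466064453125, 77.501708984375), (41.05466079711914, 14.357166290283203), 32.74061584472656) [0.5854 0.0769 0.2248]
0.219 850 ((584.139892578125, 77.51117706298828), (41.07855987548828, 14.297313690185547), 32.87092208862305) [0.5849 0.0775 0.2249]
deck 21342 ((583.7293090820312, 76.97672271728516), (180.50917053222656, 180.39178466796875), 2.1253714561462402)
dot 186 [0.5819 0.1288 0.1318]
```

The wrist data agree within 2–3 mm: fin centre (0.584, 0.0775), yaw 32.8°, top at 0.225.

Call:
carry_out --deltas '[{"x": 0.037, "y": -0.017, "z": 0, "ax": 0, "ay": 0, "az": -0.03}, {"x": 0.037, "y": -0.019, "z": 0.02, "ax": 0, "ay": 0, "az": 0}, {"x": 0, "y": 0, "z": 0.04, "ax": 0, "ay": 0, "az": 0}, {"x": 0, "y": 0, "z": 0.04, "ax": 0, "ay": 0, "az": 0}, {"x": 0, "y": 0, "z": 0.02, "ax": 0, "ay": 0, "az": 0}]'

```text
time: 3.45
position: [0.578, 0.0799, 0.2088]
tool_rot: [0.96, 0.279, -0.003, -0.001]
ft_force: [-0.4, -0.2, -0.2]
grip_width: 0.0852
grasp_force: 0.0
```

Call:
carry_out --deltas '[{"x": 0, "y": 0, "z": 0.008, "ax": 0, "ay": 0, "az": 0}, {"x": 0, "y": 0, "z": 0, "ax": 0, "ay": 0, "az": 0}, {"x": 0, "y": 0, "z": 0, "ax": 0, "ay": 0, "az": 0}]'

```text
time: 3.75
position: [0.5808, 0.0798, 0.2072]
tool_rot: [0.96, 0.28, 0.001, 0.0]
ft_force: [0.1, 0.4, 0.1]
grip_width: 0.0856
grasp_force: 0.0
```

Call:
carry_out --deltas '[{"x": 0, "y": 0, "z": 0, "ax": 0, "ay": 0, "az": 0}, {"x": 0, "y": 0, "z": 0, "ax": 0, "ay": 0, "az": 0}, {"x": 0, "y": 0, "z": 0, "ax": 0, "ay": 0, "az": 0}, {"x": 0, "y": 0, "z": 0, "ax": 0, "ay": 0, "az": 0}, {"x": 0, "y": 0, "z": 0, "ax": 0, "ay": 0, "az": 0}]' --grip 0 --squeeze 40

```text
time: 4.25
position: [0.5799, 0.08, 0.2054]
tool_rot: [0.96, 0.281, 0.0, 0.0]
ft_force: [-0.5, 0.5, -0.4]
grip_width: 0.0134
grasp_force: 45.6
```

Call:
carry_out --deltas '[{"x": 0, "y": 0, "z": 0, "ax": 0, "ay": 0, "az": 0}, {"x": 0, "y": 0, "z": 0, "ax": 0, "ay": 0, "az": 0}, {"x": 0, "y": 0, "z": 0, "ax": 0, "ay": 0, "az": 0}, {"x": 0, "y": 0, "z": 0, "ax": 0, "ay": 0, "az": 0}]'

```text
time: 4.65
position: [0.5798, 0.08, 0.2052]
tool_rot: [0.96, 0.281, -0.0, -0.0]
ft_force: [0.6, -0.1, 0.2]
grip_width: 0.0131
grasp_force: 45.2
```

Call:
carry_out --deltas '[{"x": 0, "y": 0, "z": -0.02, "ax": 0, "ay": 0, "az": 0}, {"x": 0, "y": 0, "z": -0.04, "ax": 0, "ay": 0, "az": 0}, {"x": 0, "y": 0, "z": -0.04, "ax": 0, "ay": 0, "az": 0}, {"x": -0.004, "y": 0.012, "z": 0, "ax": 0, "ay": 0, "az": 0}, {"x": -0.011, "y": 0.036, "z": 0, "ax": 0, "ay": 0, "az": 0}]'

```text
time: 5.15
position: [0.594, 0.0334, 0.3078]
tool_rot: [0.959, 0.283, 0.002, 0.0]
ft_force: [0.5, 0.5, -1.5]
grip_width: 0.0133
grasp_force: 45.4
```

Call:
carry_out --deltas '[{"x": -0.013, "y": 0.041, "z": 0, "ax": 0, "ay": 0, "az": 0}, {"x": -0.013, "y": 0.041, "z": 0, "ax": 0, "ay": 0, "az": 0}, {"x": -0.013, "y": 0.041, "z": 0, "ax": 0, "ay": 0, "az": 0}, {"x": -0.013, "y": 0.041, "z": 0, "ax": 0, "ay": 0, "az": 0}, {"x": -0.013, "y": 0.041, "z": 0.01, "ax": 0, "ay": 0, "az": 0}]'

```text
time: 5.65
position: [0.6498, -0.1784, 0.2966]
tool_rot: [0.96, 0.281, 0.001, 0.001]
ft_force: [0.8, 0.4, 0.6]
grip_width: 0.0129
grasp_force: 45.3
```

Call:
carry_out --deltas '[{"x": -0.008, "y": 0.026, "z": 0.03, "ax": 0, "ay": 0, "az": 0}, {"x": -0.003, "y": 0.009, "z": 0.04, "ax": 0, "ay": 0, "az": 0}, {"x": 0, "y": 0, "z": 0.04, "ax": 0, "ay": 0, "az": 0}, {"x": 0, "y": 0, "z": 0.04, "ax": 0, "ay": 0, "az": 0}, {"x": 0, "y": 0, "z": 0.02, "ax": 0, "ay": 0, "az": 0}]'

```text
time: 6.15
position: [0.6559, -0.211, 0.1194]
tool_rot: [0.96, 0.281, -0.003, -0.002]
ft_force: [-0.1, 0.6, -1.1]
grip_width: 0.0128
grasp_force: 45.3
```

Call:
carry_out --deltas '[{"x": 0, "y": 0, "z": 0, "ax": 0, "ay": 0, "az": 0}, {"x": 0, "y": 0, "z": 0, "ax": 0, "ay": 0, "az": 0}, {"x": 0, "y": 0, "z": 0, "ax": 0, "ay": 0, "az": 0}]'

```text
time: 6.45
position: [0.6601, -0.2122, 0.128]
tool_rot: [0.96, 0.281, 0.002, 0.001]
ft_force: [0.3, -0.4, -1.2]
grip_width: 0.0128
grasp_force: 45.3
```

```bash
python3 - <<'E'
from h import *
np.set_printoptions(precision=4,suppress=True)
s=r.get_state();print(s["time"],s["position"],s["ft_force"])
im,d=r.capture("scene");P=cloud("scene",d).astype(np.float32)
ims,ds=im,d
cv2.imwrite("pics/s1.png",cv2.resize(im[120:250,90:300,::-1],None,fx=3.5,fy=3.5))
hsv=cv2.cvtColor(im,cv2.COLOR_RGB2HSV);red=((hsv[...,0]<8)|(hsv[...,0]>172))&(hsv[...,1]>130)&(hsv[...,2]>40)
m=red&(np.hypot(P[...,0]-.66,P[...,1]+.21)<.08)
for lo,hi in((-.01,.02),(.025,.05),(.05,.1),(.1,.15)):
    k=m&(P[...,2]>lo)&(P[...,2]<hi)
    if k.sum()>4: print(lo,k.sum(),cv2.minAreaRect(P[k][:,:2]*1000),P[k].min(0),P[k].max(0))
im,d=r.capture("wrist");P=cloud("wrist",d).astype(np.float32);cv2.imwrite("pics/w1.png",im[...,::-1])
m=(d>0)&(P[...,2]>.012)&(P[...,2]<.035)&(np.hypot(P[...,0]-.66,P[...,1]+.21)<.065);print("tray wrist",m.sum(),cv2.minAreaRect(P[m][:,:2]*1000))
E
```

```text
6.45 [ 0.6601 -0.2122  0.128 ] [ 0.2898 -0.4424 -1.2454]
-0.01 251 ((662.3705444335938, -211.3125), (56.45165252685547, 69.80616760253906), 73.60462188720703) [ 0.6239 -0.2459  0.0005] [ 0.6931 -0.1853  0.0122]
0.025 16 ((619.8182373046875, -201.3533935546875), (40.480323791503906, 3.2071516513824463), 85.7491455078125) [ 0.6177 -0.2215  0.0259] [ 0.6227 -0.1812  0.0358]
0.05 245 ((669.5746459960938, -192.20166015625), (27.5542049407959, 59.51921081542969), 64.09066772460938) [ 0.6368 -0.2173  0.0534] [ 0.6926 -0.1765  0.0999]
0.1 325 ((664.6862182617188, -203.00253295898438), (48.36191940307617, 59.198795318603516), 62.7554931640625) [ 0.6302 -0.2345  0.1004] [ 0.6927 -0.1782  0.1498]
tray wrist 1300 ((651.319580078125, -213.0525665283203), (83.95602416992188, 110.09634399414062), 86.62528228759766)
```

View pics/w1.png

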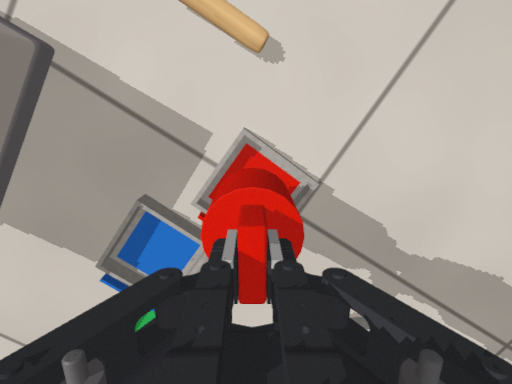

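View pics/s1.png

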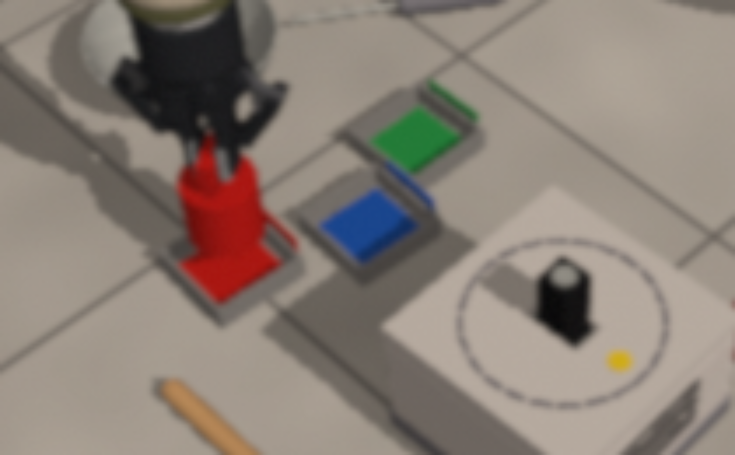

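The wrist view shows the cap held upright over the red tray (cap ~(252,225), tray ~(255,190)). The scene crop shows the same, plus the coupling standing uncovered at (565,300). Lowering.

Call:
carry_out --deltas '[{"x": 0.002, "y": 0.001, "z": 0.015, "ax": 0, "ay": 0, "az": 0}, {"x": 0, "y": 0, "z": 0.015, "ax": 0, "ay": 0, "az": 0}, {"x": 0, "y": 0, "z": 0.01, "ax": 0, "ay": 0, "az": 0}, {"x": 0, "y": 0, "z": 0.004, "ax": 0, "ay": 0, "az": 0}, {"x": 0, "y": 0, "z": 0, "ax": 0, "ay": 0, "az": 0}]'

```text
time: 7.05
position: [0.6601, -0.2111, 0.0798]
tool_rot: [0.96, 0.281, -0.001, -0.001]
ft_force: [0.7, 0.4, -0.5]
grip_width: 0.013
grasp_force: 45.3
```

Call:
carry_out --deltas '[{"x": 0, "y": 0, "z": 0.002, "ax": 0, "ay": 0, "az": 0}, {"x": 0, "y": 0, "z": 0, "ax": 0, "ay": 0, "az": 0}]'

```text
time: 7.25
position: [0.6609, -0.2115, 0.0792]
tool_rot: [0.96, 0.281, 0.0, 0.0]
ft_force: [0.6, -0.1, -0.1]
grip_width: 0.0132
grasp_force: 45.3
```

Call:
carry_out --deltas '[{"x": 0, "y": 0, "z": 0, "ax": 0, "ay": 0, "az": 0}, {"x": 0, "y": 0, "z": 0, "ax": 0, "ay": 0, "az": 0}, {"x": 0, "y": 0, "z": 0, "ax": 0, "ay": 0, "az": 0}, {"x": 0, "y": 0, "z": 0, "ax": 0, "ay": 0, "az": 0}, {"x": 0, "y": 0, "z": 0, "ax": 0, "ay": 0, "az": 0}]' --grip 1

```text
time: 7.75
position: [0.6609, -0.2113, 0.0793]
tool_rot: [0.96, 0.281, 0.0, 0.0]
ft_force: [0.5, 0.6, 0.4]
grip_width: 0.0838
grasp_force: 0.0
```

Call:
carry_out --deltas '[{"x": 0, "y": 0, "z": 0, "ax": 0, "ay": 0, "az": 0}, {"x": 0, "y": 0, "z": -0.02, "ax": 0, "ay": 0, "az": 0}, {"x": 0, "y": 0, "z": -0.04, "ax": 0, "ay": 0, "az": 0}, {"x": 0, "y": 0, "z": -0.045, "ax": 0, "ay": 0, "az": 0}, {"x": 0, "y": 0, "z": -0.045, "ax": 0, "ay": 0, "az": 0}]'

```text
time: 8.25
position: [0.6604, -0.2112, 0.2305]
tool_rot: [0.96, 0.281, -0.0, -0.0]
ft_force: [0.9, 0.2, 1.3]
grip_width: 0.0858
grasp_force: 0.0
```

Call:
carry_out --deltas '[{"x": 0.003, "y": -0.02, "z": -0.045, "ax": 0, "ay": 0, "az": 0}, {"x": 0.006, "y": -0.04, "z": -0.02, "ax": 0, "ay": 0, "az": 0}, {"x": 0.006, "y": -0.045, "z": 0, "ax": 0, "ay": 0, "az": 0}, {"x": 0.006, "y": -0.045, "z": 0, "ax": 0, "ay": 0, "az": 0}, {"x": 0.006, "y": -0.045, "z": 0, "ax": 0, "ay": 0, "az": 0}]'

```text
time: 8.75
position: [0.5775, -0.0313, 0.2947]
tool_rot: [0.96, 0.281, 0.0, 0.0]
ft_force: [0.4, 0.3, -0.1]
grip_width: 0.0856
grasp_force: 0.0
```

Call:
carry_out --deltas '[{"x": 0.006, "y": -0.045, "z": 0, "ax": 0, "ay": 0, "az": 0.13}, {"x": 0, "y": -0.045, "z": 0, "ax": 0, "ay": 0, "az": 0.13}, {"x": 0, "y": -0.015, "z": 0, "ax": 0, "ay": 0, "az": 0.135}, {"x": 0, "y": 0, "z": 0, "ax": 0, "ay": 0, "az": 0.135}, {"x": 0, "y": 0, "z": 0, "ax": 0, "ay": 0, "az": 0}]'

```text
time: 9.25
position: [0.5353, 0.0642, 0.2947]
tool_rot: [1.0, 0.02, 0.0, 0.0]
ft_force: [0.5, -0.2, -0.3]
grip_width: 0.0854
grasp_force: 0.0
```

```bash
cat > look.py <<'E'
from h import *
np.set_printoptions(precision=4,suppress=True)
s=r.get_state();print(s["time"],s["position"],Ro.from_quat(s["tool_rot"]).as_matrix()[:,0],s["q"])
im,d=r.capture("wrist");P=cloud("wrist",d).astype(np.float32);cv2.imwrite("pics/w2.png",im[...,::-1])
m=(d>0)&(abs(P[...,2]-.18)<.006)&(np.hypot(P[...,0]-.583,P[...,1]-.078)<.06);print("hub",m.sum(),cv2.minAreaRect(P[m][:,:2]*1000) if m.any() else 0,np.median(P[m],0))
m=(d>0)&(abs(P[...,2]-.13)<.006);print("deck",m.sum(),cv2.minAreaRect(P[m][:,:2]*1000))
im,d=r.capture("top");P=cloud("top",d).astype(np.float32)
m=(np.hypot(P[...,0]-.662,P[...,1]+.213)<.05)
for lo,hi in((.05,.075),(.088,.12)):
    k=m&(P[...,2]>lo)&(P[...,2]<hi);print("cap",lo,k.sum(),cv2.minAreaRect(P[k][:,:2]*1000) if k.any() else 0,P[k].max(0) if k.any() else 0)
cv2.imwrite("pics/t2.png",cv2.resize(im[120:260,170:430,::-1],None,fx=3,fy=3))
E
python3 look.py
```

```text
9.25 [0.5353 0.0642 0.2947] [0.9992 0.039  0.0008] [ 0.0244 -0.0523  1.5756 -0.0001  1.6176  1.5561]
hub 985 ((583.9518432617188, 77.17081451416016), (27.47005271911621, 27.532798767089844), 2.5248923301696777) [0.5844 0.0768 0.181 ]
deck 28115 ((583.6007690429688, 76.93793487548828), (180.9916534423828, 180.8862762451172), 2.7559914588928223)
cap 0.05 228 ((660.4119873046875, -209.112548828125), (59.62359619140625, 58.631919860839844), 85.33265686035156) [ 0.6899 -0.1794  0.0749]
cap 0.088 67 ((661.0826416015625, -210.30673217773438), (41.9322509765625, 14.498266220092773), 31.575456619262695) [ 0.6795 -0.195   0.107 ]
```

View pics/w2.png

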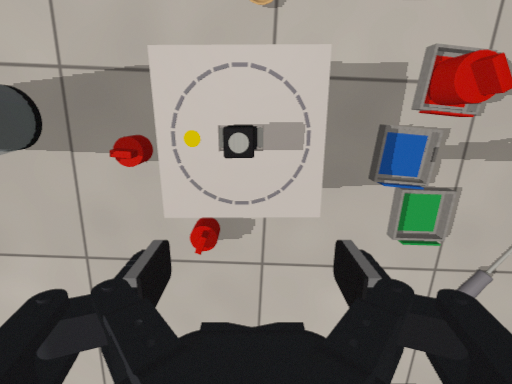

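The wrist view shows the cap standing in the red tray at (470,75), the coupling hub at (240,140) and the yellow dot at (192,138) to its left, all free. The hub is at about (0.583, 0.078) and its yaw matches the tool. Now gripping the ±y faces.

Call:
carry_out --deltas '[{"x": 0.024, "y": -0.006, "z": 0, "ax": 0, "ay": 0, "az": -0.005}, {"x": 0.024, "y": -0.006, "z": 0.02, "ax": 0, "ay": 0, "az": 0}, {"x": 0, "y": 0, "z": 0.04, "ax": 0, "ay": 0, "az": 0}, {"x": 0, "y": 0, "z": 0.04, "ax": 0, "ay": 0, "az": 0}, {"x": 0, "y": 0, "z": 0.03, "ax": 0, "ay": 0, "az": 0}]'

```text
time: 9.85
position: [0.5821, 0.0768, 0.1611]
tool_rot: [1.0, 0.024, -0.001, 0.0]
ft_force: [0.3, -0.4, -0.5]
grip_width: 0.0854
grasp_force: 0.0
```

Call:
carry_out --deltas '[{"x": 0, "y": 0, "z": 0.012, "ax": 0, "ay": 0, "az": 0}, {"x": 0, "y": 0, "z": 0, "ax": 0, "ay": 0, "az": 0}, {"x": 0, "y": 0, "z": 0, "ax": 0, "ay": 0, "az": 0}, {"x": 0, "y": 0, "z": 0, "ax": 0, "ay": 0, "az": 0}]'

```text
time: 10.25
position: [0.5845, 0.0774, 0.155]
tool_rot: [1.0, 0.023, 0.002, -0.0]
ft_force: [0.3, 0.4, 0.0]
grip_width: 0.0853
grasp_force: 0.0
```

Call:
carry_out --deltas '[{"x": 0, "y": 0, "z": 0, "ax": 0, "ay": 0, "az": 0}, {"x": 0, "y": 0, "z": 0, "ax": 0, "ay": 0, "az": 0}, {"x": 0, "y": 0, "z": 0, "ax": 0, "ay": 0, "az": 0}, {"x": 0, "y": 0, "z": 0, "ax": 0, "ay": 0, "az": 0}, {"x": 0, "y": 0, "z": 0, "ax": 0, "ay": 0, "az": 0}]' --grip 0 --squeeze 90

```text
time: 10.75
position: [0.5831, 0.0776, 0.1527]
tool_rot: [1.0, 0.022, 0.0, -0.0]
ft_force: [-0.9, -0.6, 2.4]
grip_width: 0.0275
grasp_force: 89.0
```

Call:
carry_out --deltas '[{"x": 0, "y": 0, "z": 0, "ax": 0, "ay": 0, "az": 0}, {"x": 0, "y": 0, "z": 0, "ax": 0, "ay": 0, "az": 0}, {"x": 0, "y": 0, "z": 0, "ax": 0, "ay": 0, "az": 0}]'

```text
time: 11.05
position: [0.5831, 0.0776, 0.1527]
tool_rot: [1.0, 0.022, 0.0, -0.0]
ft_force: [-1.2, 0.7, 5.2]
grip_width: 0.0272
grasp_force: 89.0
```

```bash
cat > plan.py <<'E'
from h import *
np.set_printoptions(precision=4,suppress=True)
h=.041 # TCP above underside
def tcp(th,piv_c,piv_w):  # th lean toward dot; coords (y,z)
    p=np.array([0,h])-piv_c; c,s=np.cos(th),np.sin(th)
    return np.array(piv_w)+[p[0]*c+p[1]*s,-p[0]*s+p[1]*c]
A=(np.array([.017,0]),(.017,0)); B=(np.array([-.018,.005]),(-.018,.012))
path=[(0,tcp(0,*A))]+[(t,tcp(t,*A)) for t in(.05,.1,.15,.2,.25)]+[(t,tcp(t,*B)) for t in(.2,.15,.1,.05,0,-.05,-.1,-.15,-.2,-.24)]
for (a,p),(b,q) in zip(path,path[1:]):
    dy,dz=q-p;c,s=np.cos(a),np.sin(a)
    print(f"{a:.2f}->{b:.2f} y {1e3*(-dy*c+dz*s):.1f} z {1e3*(-dy*s-dz*c):.1f} ax {a-b:.2f}  world {1e3*q.round(4)}")
s=r.get_state();print(s["position"],s["ft_force"],s["wrist_torque"])
E
python3 plan.py
```

```text
0.00->0.05 y -2.1 z -0.8 ax -0.05  world [ 2.1 41.8]
0.05->0.10 y -2.1 z -0.8 ax -0.05  world [ 4.2 42.5]
0.10->0.15 y -2.1 z -0.8 ax -0.05  world [ 6.3 43.1]
0.15->0.20 y -2.1 z -0.8 ax -0.05  world [ 8.5 43.6]
0.20->0.25 y -2.1 z -0.8 ax -0.05  world [10.7 43.9]
0.25->0.20 y 3.7 z 1.2 ax 0.05  world [ 6.8 43.7]
0.20->0.15 y 1.8 z -0.9 ax 0.05  world [ 5.2 44.9]
0.15->0.10 y 1.8 z -0.9 ax 0.05  world [ 3.5 46. ]
0.10->0.05 y 1.8 z -0.9 ax 0.05  world [ 1.8 47.1]
0.05->0.00 y 1.8 z -0.9 ax 0.05  world [ 0. 48.]
0.00->-0.05 y 1.8 z -0.9 ax 0.05  world [-1.8 48.9]
-0.05->-0.10 y 1.8 z -0.9 ax 0.05  world [-3.7 49.6]
-0.10->-0.15 y 1.8 z -0.9 ax 0.05  world [-5.6 50.3]
-0.15->-0.20 y 1.8 z -0.9 ax 0.05  world [-7.5 50.9]
-0.20->-0.24 y 1.5 z -0.7 ax 0.04  world [-9.1 51.2]
[0.5831 0.0776 0.1527] [-1.1503  0.7422  5.194 ] [0.0546 0.1044 0.0433]
```

Call:
carry_out --deltas '[{"x": 0, "y": -0.0021, "z": -0.0008, "ax": -0.05, "ay": 0, "az": 0}, {"x": 0, "y": -0.0021, "z": -0.0008, "ax": -0.05, "ay": 0, "az": 0}, {"x": 0, "y": -0.0021, "z": -0.0008, "ax": -0.05, "ay": 0, "az": 0}, {"x": 0, "y": 0, "z": 0, "ax": 0, "ay": 0, "az": 0}, {"x": 0, "y": 0, "z": 0, "ax": 0, "ay": 0, "az": 0}]'

```text
time: 11.55
position: [0.5828, 0.0841, 0.1547]
tool_rot: [0.997, 0.023, 0.002, 0.074]
ft_force: [-0.2, 0.6, 5.0]
grip_width: 0.0271
grasp_force: 90.5
```

Call:
carry_out --deltas '[{"x": 0, "y": -0.0021, "z": -0.0008, "ax": -0.05, "ay": 0, "az": 0}, {"x": 0, "y": 0, "z": 0, "ax": 0, "ay": 0, "az": 0}, {"x": 0, "y": 0, "z": 0, "ax": 0, "ay": 0, "az": 0}]'

```text
time: 11.85
position: [0.5829, 0.0854, 0.1551]
tool_rot: [0.995, 0.022, 0.002, 0.099]
ft_force: [2.0, -4.0, 4.4]
grip_width: 0.0271
grasp_force: 90.9
```

```bash
cat > st.py <<'E'
from h import *
import sys
np.set_printoptions(precision=4,suppress=True)
s=r.get_state();print(s["time"],s["position"],"tooly",Ro.from_quat(s["tool_rot"]).as_matrix()[:,1],s["ft_force"],s["wrist_torque"])
c=sys.argv[1]
im,d=r.capture(c);P=cloud(c,d)
p=r.camera_params(c);X=np.array(p["R"])@[.583,.078,.15]+np.array(p["t"]);u,v=int(p["fx"]*X[0]/X[2]+p["cx"]),int(p["fy"]*X[1]/X[2]+p["cy"]);print(u,v)
a=im[max(v-40,0):v+40,max(u-50,0):u+50,::-1];cv2.imwrite(f"pics/{sys.argv[2]}.png",cv2.resize(a,None,fx=7,fy=7,interpolation=2))
E
python3 st.py scene r1
```

```text
11.85 [0.5829 0.0854 0.1551] tooly [ 0.0437 -0.9792  0.1979] [ 1.9828 -4.0221  4.4132] [-0.871  -0.3752  0.0589]
249 206
```

View pics/r1.png

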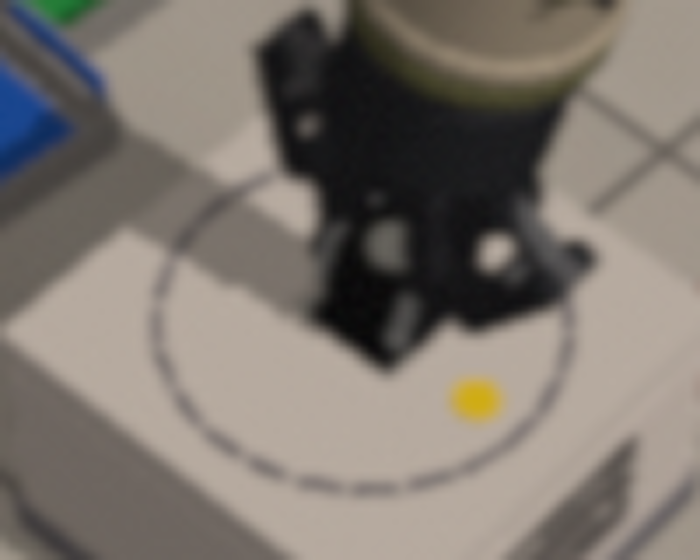

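The crop shows gripper and coupling (~(380,330)) leaning towards the yellow dot (475,400). I'll push further and watch the torque for the click.

Call:
carry_out --deltas '[{"x": 0, "y": -0.0021, "z": -0.0008, "ax": -0.05, "ay": 0, "az": 0}, {"x": 0, "y": 0, "z": 0, "ax": 0, "ay": 0, "az": 0}, {"x": 0, "y": 0, "z": 0, "ax": 0, "ay": 0, "az": 0}]'

```text
time: 12.2
position: [0.5826, 0.0871, 0.1554]
tool_rot: [0.992, 0.022, 0.003, 0.125]
ft_force: [1.7, -8.0, 4.2]
grip_width: 0.027
grasp_force: 91.0
```

```bash
cat > s.py <<'E'
from h import *
np.set_printoptions(precision=4,suppress=True)
s=r.get_state();print(s["time"],s["position"],"tooly",Ro.from_quat(s["tool_rot"]).as_matrix()[:,1],s["ft_force"],s["wrist_torque"])
E
python3 s.py
```

```text
12.2 [0.5826 0.0871 0.1554] tooly [ 0.0431 -0.9678  0.2479] [ 1.7104 -7.983   4.2287] [-1.3606 -0.4174  0.0616]
```

Call:
carry_out --deltas '[{"x": 0, "y": -0.0013, "z": -0.0005, "ax": -0.03, "ay": 0, "az": 0}, {"x": 0, "y": 0, "z": 0, "ax": 0, "ay": 0, "az": 0}, {"x": 0, "y": 0, "z": 0, "ax": 0, "ay": 0, "az": 0}]'

```text
time: 12.5
position: [0.5825, 0.0881, 0.1556]
tool_rot: [0.99, 0.022, 0.003, 0.14]
ft_force: [2.0, -8.4, 5.0]
grip_width: 0.0274
grasp_force: 91.0
```

```bash
python3 s.py
```

```text
12.5 [0.5825 0.0881 0.1556] tooly [ 0.0423 -0.9599  0.2771] [ 2.039  -8.3887  4.9861] [-1.6052 -0.3822  0.0689]
```

Call:
carry_out --deltas '[{"x": 0, "y": 0.0025, "z": 0.0008, "ax": 0.04, "ay": 0, "az": 0}, {"x": 0, "y": 0.0025, "z": 0.0008, "ax": 0.04, "ay": 0, "az": 0}, {"x": 0, "y": 0.0018, "z": -0.0009, "ax": 0.05, "ay": 0, "az": 0}, {"x": 0, "y": 0, "z": 0, "ax": 0, "ay": 0, "az": 0}, {"x": 0, "y": 0, "z": 0, "ax": 0, "ay": 0, "az": 0}]'

```text
time: 13.0
position: [0.5826, 0.0832, 0.1561]
tool_rot: [0.997, 0.022, 0.002, 0.074]
ft_force: [2.2, 3.2, 0.8]
grip_width: 0.0269
grasp_force: 91.2
```

```bash
python3 s.py
```

```text
13.0 [0.5826 0.0832 0.1561] tooly [ 0.0434 -0.988   0.1479] [2.2352 3.2169 0.801 ] [ 0.4779 -0.3554  0.0133]
```

Call:
carry_out --deltas '[{"x": 0, "y": 0.0018, "z": -0.0009, "ax": 0.05, "ay": 0, "az": 0}, {"x": 0, "y": 0.0018, "z": -0.0009, "ax": 0.05, "ay": 0, "az": 0}, {"x": 0, "y": 0, "z": 0, "ax": 0, "ay": 0, "az": 0}, {"x": 0, "y": 0, "z": 0, "ax": 0, "ay": 0, "az": 0}]'

```text
time: 13.4
position: [0.5819, 0.0796, 0.1571]
tool_rot: [0.999, 0.022, -0.001, 0.025]
ft_force: [2.7, 0.7, -8.5]
grip_width: 0.0271
grasp_force: 90.1
```

```bash
python3 s.py
```

```text
13.4 [0.5819 0.0796 0.1571] tooly [ 0.0443 -0.9977  0.0508] [ 2.7446  0.7415 -8.4923] [ 0.1971 -0.5699 -0.0277]
```

Call:
carry_out --deltas '[{"x": 0, "y": 0.0018, "z": -0.0009, "ax": 0.05, "ay": 0, "az": 0}, {"x": 0, "y": 0.0018, "z": -0.0009, "ax": 0.05, "ay": 0, "az": 0}, {"x": 0, "y": 0, "z": 0, "ax": 0, "ay": 0, "az": 0}]'

```text
time: 13.7
position: [0.5826, 0.0763, 0.1607]
tool_rot: [0.999, 0.022, -0.001, -0.026]
ft_force: [-2.3, 4.0, 1.9]
grip_width: 0.0268
grasp_force: 91.2
```

```bash
python3 s.py
```

```text
13.7 [0.5826 0.0763 0.1607] tooly [ 0.044  -0.9977 -0.0511] [-2.3124  4.0133  1.9416] [ 0.8296  0.3049 -0.0456]
```

Call:
carry_out --deltas '[{"x": 0, "y": 0.0018, "z": -0.0009, "ax": 0.05, "ay": 0, "az": 0}, {"x": 0, "y": 0, "z": 0, "ax": 0, "ay": 0, "az": 0}, {"x": 0, "y": 0, "z": 0, "ax": 0, "ay": 0, "az": 0}]'

```text
time: 14.0
position: [0.5828, 0.0747, 0.1613]
tool_rot: [0.999, 0.022, -0.001, -0.049]
ft_force: [-1.0, 3.1, 0.1]
grip_width: 0.0271
grasp_force: 91.4
```

```bash
python3 s.py
```

```text
14.0 [0.5828 0.0747 0.1613] tooly [ 0.0446 -0.9942 -0.0982] [-0.9778  3.14    0.1011] [0.488  0.326  0.0187]
```

The pull force dropped away as the TCP passed upright, so the second ridge has clicked over. I'll lean further away while it is still low.

Call:
carry_out --deltas '[{"x": 0, "y": 0.0018, "z": -0.0006, "ax": 0.05, "ay": 0, "az": 0}, {"x": 0, "y": 0.0014, "z": -0.0005, "ax": 0.04, "ay": 0, "az": 0}, {"x": 0, "y": 0, "z": 0, "ax": 0, "ay": 0, "az": 0}, {"x": 0, "y": 0, "z": 0, "ax": 0, "ay": 0, "az": 0}]'

```text
time: 14.4
position: [0.5831, 0.0715, 0.1621]
tool_rot: [0.995, 0.022, -0.002, -0.094]
ft_force: [-0.6, 4.2, 0.1]
grip_width: 0.0262
grasp_force: 91.4
```

```bash
python3 st.py scene r2
```

```text
14.4 [0.5831 0.0715 0.1621] tooly [ 0.044  -0.9813 -0.1875] [-0.5734  4.1682  0.1051] [ 0.6931  0.0299 -0.02  ]
249 206
```

View pics/r2.png

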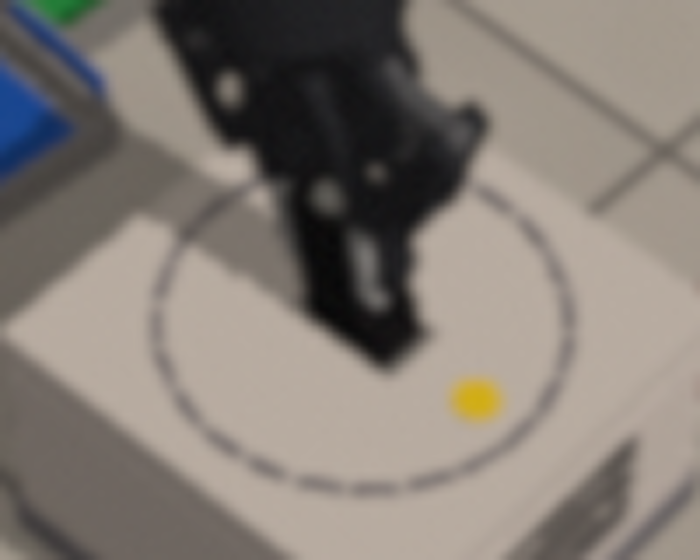

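The crop shows the gripper and coupling leaning away from the dot with the coupling still in the socket. Straightening and lifting out.

Call:
carry_out --deltas '[{"x": 0, "y": -0.002, "z": -0.002, "ax": -0.07, "ay": 0, "az": 0}, {"x": 0, "y": -0.002, "z": -0.002, "ax": -0.07, "ay": 0, "az": 0}, {"x": 0, "y": -0.002, "z": -0.002, "ax": -0.05, "ay": 0, "az": 0}, {"x": 0, "y": 0, "z": -0.003, "ax": 0, "ay": 0, "az": 0}, {"x": 0, "y": 0, "z": 0, "ax": 0, "ay": 0, "az": 0}]'

```text
time: 14.95
position: [0.5831, 0.0765, 0.172]
tool_rot: [1.0, 0.023, 0.0, 0.0]
ft_force: [-0.7, -0.1, -2.1]
grip_width: 0.0268
grasp_force: 91.3
```

Call:
carry_out --deltas '[{"x": 0, "y": 0, "z": -0.008, "ax": 0, "ay": 0, "az": 0}, {"x": 0, "y": 0, "z": -0.01, "ax": 0, "ay": 0, "az": 0}, {"x": 0, "y": 0, "z": -0.01, "ax": 0, "ay": 0, "az": 0}, {"x": 0, "y": 0, "z": -0.004, "ax": 0, "ay": 0, "az": 0}, {"x": 0, "y": 0, "z": 0, "ax": 0, "ay": 0, "az": 0}]'

```text
time: 15.45
position: [0.5838, 0.0758, 0.2052]
tool_rot: [1.0, 0.022, 0.001, -0.0]
ft_force: [-0.2, 1.1, -1.9]
grip_width: 0.0271
grasp_force: 91.3
```

Call:
carry_out --deltas '[{"x": 0, "y": 0, "z": 0, "ax": 0, "ay": 0, "az": 0}, {"x": 0, "y": 0, "z": 0, "ax": 0, "ay": 0, "az": 0}, {"x": 0, "y": 0, "z": 0, "ax": 0, "ay": 0, "az": 0}, {"x": 0, "y": 0, "z": 0, "ax": 0, "ay": 0, "az": 0}]'

```text
time: 15.85
position: [0.5827, 0.0761, 0.2032]
tool_rot: [1.0, 0.022, -0.0, -0.0]
ft_force: [-0.1, 0.3, -1.5]
grip_width: 0.0269
grasp_force: 91.3
```

```bash
python3 st.py scene r3
```

```text
15.85 [0.5827 0.0761 0.2032] tooly [ 0.0449 -0.999  -0.    ] [-0.092   0.277  -1.5091] [0.0402 0.0356 0.0817]
249 206
```

View pics/r3.png

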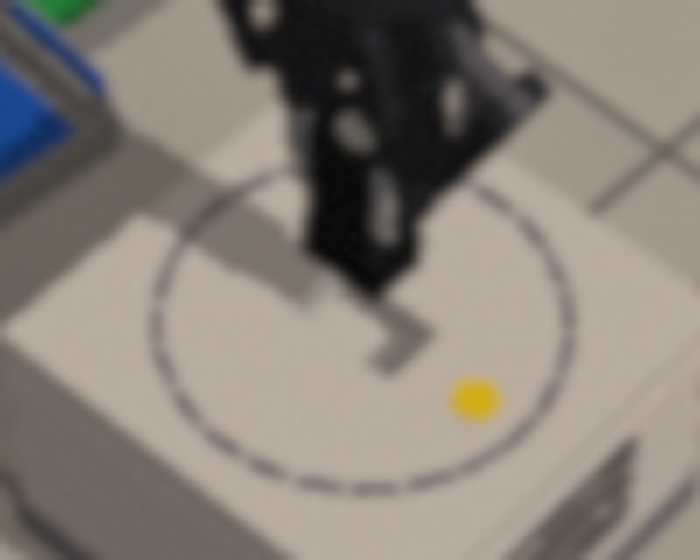

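The crop shows the coupling (~(365,260)) held clear above the now visible socket at (400,345). The load is about 1.5 N and the arm is still. Handing in.

```bash
python3 -c "
from cell import r
print(r.job_done())"
```

```text
the job is handed in; nothing more can be done
None
```

I handed the job in at about 16 s: the cap stands in the red-labelled slot, and the coupling was rocked towards the dot, then away, and is held upright about 30 mm above its socket. I got no verdict back from the judging.

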